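# Tighten a vacuum chamber's cover crosswise in two passes

### The arm

A 6-joint arm with a two-finger parallel gripper is mounted at the origin on a cart in front of the work surface, level with it; the furniture and walls round the work are solid. World frame = base frame: x ahead of the robot, y to its left, z up, the work surface at z = 0. Lengths are in mm, angles in degrees, forces in N, time in s.
With the tool pointing down it reaches from about 350 to 850 mm from the base axis. Payload 8.1 kg.
Tool frame: the origin (TCP) lies at the very end of the fingers, on their centre line; the grasp point (between the pads) lies 19 mm behind it; z points along the fingers, y is the direction in which the jaws open and shut (so a half turn about z gives the same grasp; the last joint's range is limited). The gripper opens to 85 mm and grips with 20 to 120 N. Pads are 22 mm wide; open, the fingers measure 114 mm over their backs; the gripper's body (76 mm by 85 mm) begins 54 mm behind the grasp point. The pads swing forward as they close: fully open they stand 13 mm farther back than shut.
Start: joints at [-75.539, 7.471, 85.268, -0, 87.261, -4.893], TCP at [198.867, -566.089, 231.292] pointing down, gripper open.
Joint ranges: [-169.43, 169.43], [-51.17, 129.36], [1.28, 143.12], [-76.62, 256.62], [0, 156.53], [-152.29, 152.29]. Speed limits (degrees/s): [136.94, 136.94, 159.86, 180, 180, 180].

### API

Orientations are given as [roll, pitch, yaw] about the fixed x, y, z axes, in that order (R = Rz(yaw) Ry(pitch) Rx(roll)).
In Python, from bench import r gives the robot as it stands.
- The arm moves only by the shell command python3 -m crank 'ROWS' [OPENING] [FORCE]. ROWS is JSON, a list that holds one entry, the list of rows, each a list of 6 numbers: the shift along the tool's x, y, z in m, then the turn, a rotation vector about the tool's x, y, z in rad. A call has 1 to 10 rows; each row is the pose to reach, as a shift and turn from the pose measured when the call began, along the tool's axes at that moment; what a row does not reach only later rows make up. A row lasts 1/8 s, in which the tool goes at most 62.5 mm and 10.7 degrees, less where a joint would pass 70% of its speed; a pose out of reach is approached as far as the arm can. A call with a gripper value outside its range is refused whole. OPENING is the closure, from 0 (fully open) to 1 (shut), set as the call begins (- or left out, the last holds). The fingers move at their own pace and stop on an object; FORCE is the grip in N (left out, the last holds). Time passes only in rows, so rows that repeat a pose let the fingers close. It gives the time, the measured TCP pose, the force and the opening at its end, in the units of the state.
- r.sense(): the state, without advancing time (a new reading comes with each control period).
- r.snapshot(name): name is "side" or "top"; returns (picture, depth): 400x640x3 uint8, blue, green, red; 400x640 float32, mm along the optical axis (not along the pixel's ray), 0 where there is no reading.
- r.get_calibration(name): a dict with "mtx" (3x3 intrinsics, pixels), "k1" (the pictures are not rectified: a ray, as slopes to the right and down, at radius r is drawn at 1 + k1 r^2 times it, then the intrinsics apply), "cam_to_world" (4x4, takes a point from camera to world coordinates). Camera axes: x right, y down, z forward; pixel columns grow to the right and rows downward; lengths in mm; the calibration is good to about 2 mm. A picture is of the moment at which its call begins. get_calibration takes no time and is no camera call.
- r.hand_in(): hands the job in, once; it reports no verdict.
Trained networks look in the newest picture that a camera, given by its name, has taken for a name from the list of things; names that differ only in an ending like _2 or _b are one class to them, and where a whole thing is asked for, a point or a joint stands for the part that bears it (a point fixed in the world has none). Each returns a list of dicts, best first, with "conf" (0 to 1); they miss things now and then, are a little off and sometimes report something else, mostly with a low value. They report only what shows in the picture. A call takes as long as a camera call. They do not tell look-alikes from the thing itself.
- r.look_for(thing, camera): "extent" ([left, top, right, bottom] in pixels, round what is visible of it).
- r.landmark_of(thing, camera): "pixel" ([column, row] in pixels: a listed point, or the origin of a listed thing).
The state is a dict: "time": time; "joint_pos": joint angles; "qd": joint speeds; "joint_efforts": joint torques, N m; "tool_pos": TCP position; "tcp_rot": TCP orientation; "ft_force": force on the tool from outside, world axes, zero at the start; "wrist_torque": the same for the moment, N m; "finger_gap": finger opening in mm.
Only numpy, scipy, OpenCV 4.12 (cv2) and the standard library are available. Lean on these libraries where they do the work, as an engineer would, in place of code of your own. Each camera call takes 0.05 s, during which the arm holds its last target.

### The job

The cover of the small vacuum chamber is held by four black bar nuts; the opposite pair above the hose nozzles is already snug, the other pair is still loose. First turn each loose nut clockwise just until you feel it become snug on the cover; then, in a second pass, give all four nuts a further 30 degrees each, crosswise: after one nut always its opposite one, then the other pair. Do not overtighten any nut, and leave the things standing about where they are.

Things in the scene. Friction and masses are not known exactly. Their poses are not given: they have to be found in the camera images.
- chamber: Vacuum chamber, fixed: round pot with a 144 mm square flange, upper face 66 mm up; two hose nozzles stick out under opposite corners (nuts 1 and 3). Origin: centre of the underside; x, y along the flange's sides. Nuts 1 to 4 stand at (x, y) = (-48, 48), (-48, -48), (48, -48), (48, 48) mm in this frame, so 1 is opposite 3 and 2 opposite 4.
- cover: Loose square aluminium plate, 140 x 140 x 10 mm, with a small round window, on the flange's gasket between four lugs. Origin: centre of its underside. Under each nut a steel foot ring (42 mm across, its top up to 10 mm above the cover) comes down 1.4 mm per rad of turn and presses on it through a spring washer, softly at first touch (about 12 N per rad), later with about 40 N per rad.
- nut1: Nut over a nozzle, snug at the start. Black upright bar 50 mm long (x), 12 mm thick (y), 26 mm high, on a vertical axis (z up); origin at the bar's middle, 29 mm above the cover's upper face. The bar keeps its height. Clockwise from above tightens; a half turn looks the same. It turns freely against about 0.03 N m.
- nut2: Nut opposite nut 4, no nozzle below it; loose at the start: 0.1 to 1.2 rad of free clockwise turn, not told by its pose, until its foot meets the cover; then it drags like nut 3. Same size, axes and origin as nut 1: bar 50 mm along x, 12 mm thick, 26 mm high, origin at the bar's middle, 29 mm above the cover's upper face.
- nut3: Nut opposite nut 1, over the other nozzle, snug at the start; same size and origin as nut 1. Snug means that the foot has come onto the cover and the drag just begins to rise (a foot force of about 1.5 to 9 N, drag 0.05 to 0.13 N m). Drag grows by about 0.01 N m per N of foot force; a tight nut drags with about 0.2 to 0.35 N m. A nut stays where it is left.
- nut4: Nut opposite nut 2, no nozzle below it; loose at the start: 0.1 to 1.2 rad of free clockwise turn, not told by its pose, until its foot meets the cover; then it drags like nut 3. Same size, axes and origin as nut 1: bar 50 mm along x, 12 mm thick, 26 mm high, origin at the bar's middle, 29 mm above the cover's upper face.
- sample_bottle_mid (a point): Clear glass bottle, 58 mm across, 103 mm high, standing beside the chamber; the point is its centre, half-way up. To be left alone.
- spatula_mid (a point): Steel spatula lying flat, 176 x 19 x 8 mm, beside the chamber; the point is its centre, half-way up. To be left alone.
Things that resemble listed ones, but are neither listed nor needed, are in the scene too. There is more than one size of the chamber; the job needs the larger.

How it is judged:
By the outcome, as a careful person would: the job done as asked, in the order asked, and still so for the second after the job is handed in, with the robot touching nothing.
It also fails if it takes over 72 s, if anything falls off the work surface, if the arm or the gripper's body presses on something with over 40 N, if the wrist force passes 120 N, or if a joint passes its speed limit or range.

## Working session

There is one attempt and no reset: what is moved stays moved. The work goes in short steps, Python scripts to look and compute and a shell command to move; the robot and the scene stay as the last step left them, time stands still between calls to the robot, and variables do not carry over. Pictures are saved under pics/ and viewed, and the job is handed in when it is done.

```bash
ls; mkdir -p pics; python3 - <<'E'
from bench import r
import cv2
s=r.sense(); print(s)
for n in("side","top"):
    p,d=r.snapshot(n); cv2.imwrite(f"pics/{n}0.png",p)
    print(n,r.get_calibration(n))
E
```

```text
pics
{'time': 0.0, 'joint_pos': array([-7.55378604e+01,  7.51655664e+00,  8.53307824e+01, -8.80283734e-04,
        8.72616399e+01, -4.89283716e+00]), 'qd': array([ 0.02708655,  0.03390866, -0.14058678, -0.03790763,  0.02821682,
       -0.07987015]), 'joint_efforts': array([-4.68493708e-04, -5.69383979e+01, -5.00555992e+01, -1.67767994e-04,
        1.45286802e-02, -3.36060992e-06]), 'tool_pos': array([ 198.72851652, -565.53560395,  230.21493136]), 'tcp_rot': array([-1.79891343e+02, -8.41907992e-03,  1.93550117e+01]), 'ft_force': array([ 0.35982805, -0.00416956,  0.13609469]), 'wrist_torque': array([ 0.02514564, -0.02754166,  0.01128034]), 'finger_gap': 85.0804286827135}
side {'mtx': array([[428.75142684,   0.        , 317.89972778],
       [  0.        , 428.75142684, 195.19818846],
       [  0.        ,   0.        ,   1.        ]]), 'k1': -0.08742008993815374, 'cam_to_world': array([[-8.42656399e-01, -3.15162101e-01,  4.36581085e-01,
         2.08295197e+02],
       [-5.38447815e-01,  4.96278595e-01, -6.81015056e-01,
         7.83147417e+02],
       [-2.03571173e-03, -8.08937826e-01, -5.87890679e-01,
         6.07835962e+02],
       [ 0.00000000e+00,  0.00000000e+00,  0.00000000e+00,
         1.00000000e+00]])}
top {'mtx': array([[395.28046733,   0.        , 320.01107521],
       [  0.        , 395.28046733, 197.59096843],
       [  0.        ,   0.        ,   1.        ]]), 'k1': -0.03956351203829992, 'cam_to_world': array([[ 2.13266961e-02, -9.98108504e-01,  5.76592271e-02,
         5.09632808e+02],
       [-9.99554932e-01, -2.00832862e-02,  2.20590096e-02,
         1.86737048e+02],
       [-2.08592984e-02, -5.81040106e-02, -9.98092588e-01,
         9.49515970e+02],
       [ 0.00000000e+00,  0.00000000e+00,  0.00000000e+00,
         1.00000000e+00]])}
```

View pics/side0.png

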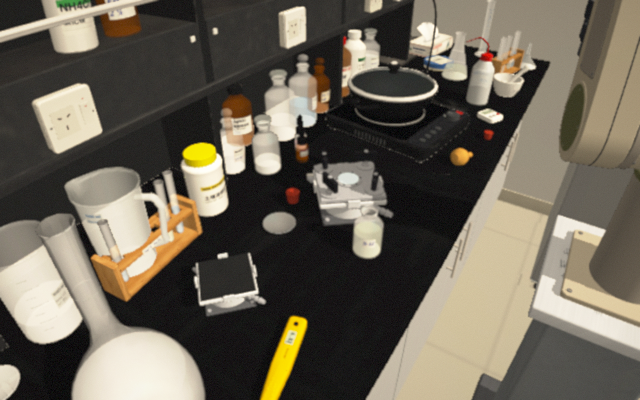

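View pics/top0.png

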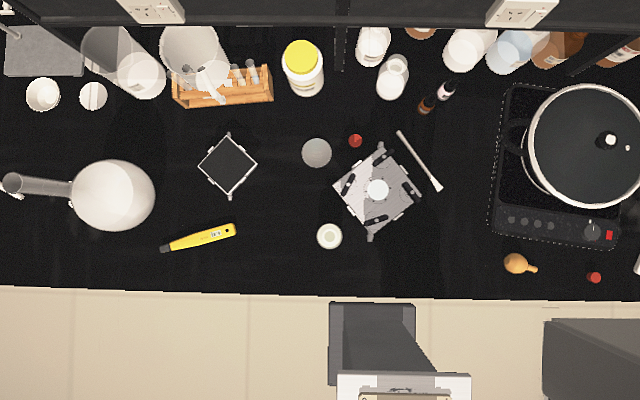

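The top view shows the chamber around (378,190), turned about 45° in the picture. The bottle is at (329,236), the spatula at (420,160), and a smaller look-alike chamber with a dark pad at (228,165). Next I'll measure these.

```bash
cat > h.py <<'E'
from bench import r
import cv2,numpy as np
def ray(cam,px):
    c=r.get_calibration(cam);M=c["mtx"]
    K=np.array(M);uv=cv2.undistortPoints(np.array([[px]],float),K,np.array([c["k1"],0,0,0,0.]))[0,0]
    # k1 model: drawn = (1+k1 r^2)*ray, same as OpenCV
    T=np.array(c["cam_to_world"]);d=T[:3,:3]@np.array([uv[0],uv[1],1]);return T[:3,3],d
def at_z(cam,px,z):
    o,d=ray(cam,px);return o+d*(z-o[2])/d[2]
def at_depth(cam,px,dep):
    o,d=ray(cam,px);return o+d*dep
def proj(cam,P):
    c=r.get_calibration(cam);T=np.linalg.inv(np.array(c["cam_to_world"]))
    P=np.atleast_2d(P);Q=P@T[:3,:3].T+T[:3,3];q=Q[:,:2]/Q[:,2:];rr=(q**2).sum(1,keepdims=True)
    q=q*(1+c["k1"]*rr);M=c["mtx"];return q@np.diag([M[0,0],M[1,1]])+M[:2,2]
E
python3 - <<'E'
from h import *
for n in("side","top"):
    p,d=r.snapshot(n)
    np.save(f"pics/d_{n}.npy",d);np.save(f"pics/p_{n}.npy",p)
    for t in ["chamber","cover","nut1","nut2","nut3","nut4","sample_bottle_mid","spatula_mid"]:
        L=r.landmark_of(t,n)
        z={"chamber":0,"cover":66,"sample_bottle_mid":51,"spatula_mid":4}.get(t,105)
        print(n,t,[(np.round(l["pixel"],1).tolist(),round(l["conf"],2),np.round(at_z(n,l["pixel"],z)[:2]).tolist()) for l in L[:5]])
p,d=np.load("pics/p_top.npy"),np.load("pics/d_top.npy")
cv2.imwrite("pics/top_c.png",cv2.resize(p[130:260,310:450],None,fx=5,fy=4.6,interpolation=cv2.INTER_CUBIC)[:598])
p=np.load("pics/p_side.npy")
cv2.imwrite("pics/side_c.png",cv2.resize(p[150:270,290:410],None,fx=5,fy=5,interpolation=cv2.INTER_CUBIC))
E
```

```text
side chamber [([344.6, 207.8], 0.77, [581.0, 88.0]), ([225.8, 291.3], 0.7, [641.0, 426.0])]
side cover [([349.1, 186.1], 0.91, [571.0, 90.0])]
side nut1 [([375.5, 178.6], 0.78, [511.0, 85.0]), ([366.5, 157.0], 0.71, [568.0, 17.0]), ([332.7, 182.3], 0.71, [580.0, 146.0]), ([322.3, 158.8], 0.61, [649.0, 77.0])]
side nut2 [([375.5, 178.6], 0.78, [511.0, 85.0]), ([366.5, 157.0], 0.71, [568.0, 17.0]), ([332.7, 182.3], 0.71, [580.0, 146.0]), ([322.3, 158.8], 0.61, [649.0, 77.0])]
side nut3 [([375.5, 178.6], 0.78, [511.0, 85.0]), ([366.5, 157.0], 0.71, [568.0, 17.0]), ([332.7, 182.3], 0.71, [580.0, 146.0]), ([322.3, 158.8], 0.61, [649.0, 77.0])]
side nut4 [([375.5, 178.6], 0.78, [511.0, 85.0]), ([366.5, 157.0], 0.71, [568.0, 17.0]), ([332.7, 182.3], 0.71, [580.0, 146.0]), ([322.3, 158.8], 0.61, [649.0, 77.0])]
side sample_bottle_mid [([368.0, 229.4], 0.93, [475.0, 182.0])]
side spatula_mid [([345.8, 208.3], 0.29, [575.0, 92.0])]
top chamber [([228.8, 168.0], 0.63, [632.0, 431.0])]
top cover [([375.8, 189.2], 0.67, [582.0, 82.0])]
top nut1 [([379.2, 218.1], 0.81, [517.0, 78.0]), ([379.6, 158.7], 0.73, [645.0, 79.0]), ([411.3, 192.2], 0.72, [574.0, 11.0]), ([345.8, 184.2], 0.56, [588.0, 151.0])]
top nut2 [([379.2, 218.1], 0.81, [517.0, 78.0]), ([379.6, 158.7], 0.73, [645.0, 79.0]), ([411.3, 192.2], 0.72, [574.0, 11.0]), ([345.8, 184.2], 0.56, [588.0, 151.0])]
top nut3 [([379.2, 218.1], 0.81, [517.0, 78.0]), ([379.6, 158.7], 0.73, [645.0, 79.0]), ([411.3, 192.2], 0.72, [574.0, 11.0]), ([345.8, 184.2], 0.56, [588.0, 151.0])]
top nut4 [([379.2, 218.1], 0.81, [517.0, 78.0]), ([379.6, 158.7], 0.73, [645.0, 79.0]), ([411.3, 192.2], 0.72, [574.0, 11.0]), ([345.8, 184.2], 0.56, [588.0, 151.0])]
top sample_bottle_mid [([328.5, 235.2], 0.7, [477.0, 186.0])]
top spatula_mid [([416.7, 158.6], 0.63, [663.0, -23.0]), ([413.6, 192.0], 0.51, [582.0, -16.0])]
```

View pics/top_c.png

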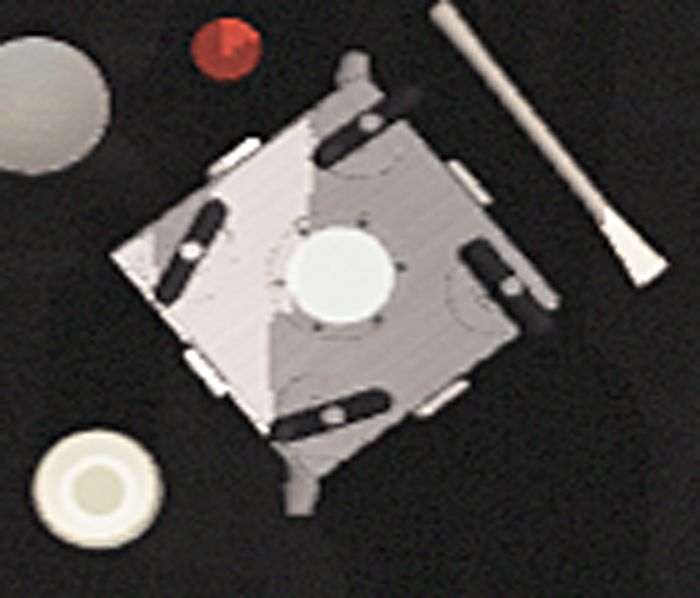

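View pics/side_c.png

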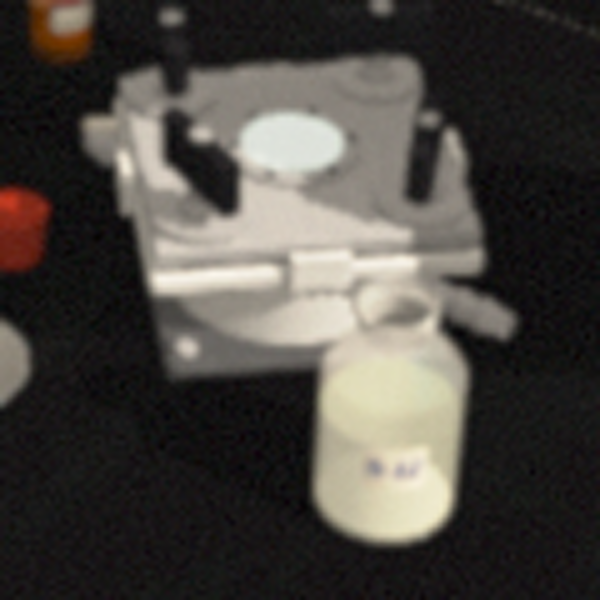

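Zoomed, the nozzles stick out under the far (crop 355,70) and near (300,495) corners. So the snug pair is the near and far nuts, and the loose pair is left (191,250) and right (513,286). Next I'll measure the bars exactly from depth.

```bash
python3 - <<'E'
from h import *
for cam in("top","side"):
    d=np.load(f"pics/d_{cam}.npy");p=np.load(f"pics/p_{cam}.npy")
    ys,xs=np.mgrid[130:260,310:450] if cam=="top" else np.mgrid[130:270,290:410]
    c=r.get_calibration(cam);T=c["cam_to_world"]
    uv=cv2.undistortPoints(np.stack([xs.ravel(),ys.ravel()],1)[:,None].astype(float),c["mtx"],np.array([c["k1"],0,0,0,0.]))[:,0]
    D=d[ys,xs].ravel();W=(np.c_[uv*D[:,None],D])@T[:3,:3].T+T[:3,3]
    col=p[ys,xs].reshape(-1,3).max(1)
    m=(D>0)
    cov=m&(np.hypot(W[:,0]-580,W[:,1]-82)<45)&(col>100)
    print(cam,"cover z",np.median(W[cov,2]),W[cov,2].std())
    for n,(x,y) in dict(near=(517,80),far=(645,80),right=(572,13),left=(588,150)).items():
        k=m&(np.hypot(W[:,0]-x,W[:,1]-y)<36)&(W[:,2]>100)&(W[:,2]<150)
        Q=W[k]
        if len(Q)<5: print(n,len(Q));continue
        top=Q[Q[:,2]>np.percentile(Q[:,2],30)] 
        rect=cv2.minAreaRect(Q[:,:2].astype(np.float32))
        dk=Q; C=np.cov(dk[:,:2].T);w,v=np.linalg.eigh(C);a=np.degrees(np.arctan2(v[1,1],v[0,1]))
        print(n,len(Q),"mean",Q.mean(0).round(1),"z%",np.percentile(Q[:,2],[10,50,90,99]).round(1),"ang",round(a%180,1),"rect",np.round(rect[0],1),np.round(rect[1],1),round(rect[2],1))
E
```

```text
top cover z 77.39462357615713 2.2286072423440784
near 147 mean [513.2  88.4 116.7] z% [113.8 117.3 119.3 121.6] ang 109.5 rect [513.1  88. ] [12.  53.3] 19.5
far 149 mean [647.4  74.2 116.4] z% [112.9 117.1 119.2 121.2] ang 127.7 rect [648.4  73.6] [12.1 53.2] 37.9
right 169 mean [573.1  14.1 115.4] z% [107.3 117.  119.4 121.6] ang 38.7 rect [573.7  13. ] [53.7 12.6] 37.9
left 132 mean [586.6 147.  117.3] z% [114.6 117.4 119.5 121.6] ang 154.8 rect [587.  146.4] [12.3 52.2] 64.6
side cover z 77.23773538093633 1.892271185688099
near 114 mean [509.3  94.8 113.9] z% [105.  116.2 118.6 120.3] ang 109.3 rect [511.8  89. ] [11.9 51.4] 20.6
far 107 mean [642.8  82.  112.7] z% [103.4 115.2 118.2 119.3] ang 129.7 rect [645.6  77.2] [12.1 52.7] 38.8
right 199 mean [571.5  17.6 111. ] z% [102.3 111.3 117.8 120.7] ang 37.7 rect [571.2  16. ] [53.1 13.6] 38.2
left 175 mean [583.1 154.1 112.1] z% [103.3 113.6 117.9 119.7] ang 155.1 rect [585.8 150.8] [11.8 53. ] 63.9
```

```bash
cat >> h.py <<'E'
from scipy.spatial.transform import Rotation as Ro
N=dict(near=(512,88.7),far=(647,74.9),left=(586.4,149.3),right=(572.6,14.3))
def go(x,y,z,yaw):
    s=r.sense();R0=Ro.from_euler('xyz',s["tcp_rot"],degrees=True);R1=Ro.from_euler('xyz',[180,0,yaw],degrees=True)
    d=R0.inv().apply(np.array([x,y,z])-s["tool_pos"])/1000;w=(R0.inv()*R1).as_rotvec()
    n=max(np.linalg.norm(d)/.0625,np.degrees(np.linalg.norm(w))/10.7)
    print("row",np.round(d,4).tolist(),np.round(w,4).tolist(),"n>=%.1f"%n)
def st():
    s=r.sense();print("t",round(s["time"],2),"p",s["tool_pos"].round(1),"rot",s["tcp_rot"].round(1),"F",s["ft_force"].round(2),"M",s["wrist_torque"].round(3),"gap",round(s["finger_gap"],1),"j6",round(s["joint_pos"][5],1));return s
E
python3 -c "
from h import *
st();go(572.6,14.3,230,130)"
```

```text
t 1.0 p [ 198.9 -566.1  231.3] rot [-180.    -0.    19.4] F [-0.02 -0.12  0.19] M [-0.033  0.007  0.017] gap 85.5 j6 -4.9
row [0.5449, -0.4237, 0.0013] [-0.0, -0.0, -1.9311] n>=11.0
```

```bash
R='[0.545,-0.424,0,0,0,-1.931]'; python3 -m crank '[[[0.055,-0.042,0,0,0,-0.18],[0.11,-0.085,0,0,0,-0.36],[0.165,-0.127,0,0,0,-0.54],[0.22,-0.17,0,0,0,-0.72],[0.275,-0.212,0,0,0,-0.9],[0.33,-0.254,0,0,0,-1.08],[0.385,-0.297,0,0,0,-1.26],[0.44,-0.339,0,0,0,-1.44],[0.495,-0.382,0,0,0,-1.62],[0.545,-0.424,0,0,0,-1.8]]]' 0.45 60
python3 -c "
from h import *
st();go(572.6,14.3,180,218)"
```

```text
time: 2.25
tool_pos: [539.1, -39.3, 231.6]
tcp_rot: [180.0, 0.0, 122.8]
ft_force: [0.1, -1.1, 1.5]
finger_gap: 47.0
t 2.25 p [539.1 -39.3 231.6] rot [180.    0.  122.8] F [ 0.11 -1.05  1.48] M [-0.057 -0.008  0.021] gap 47.0 j6 -42.4
row [0.0269, 0.0572, 0.0516] [-0.0002, 0.001, -1.661] n>=8.9
```

```bash
python3 -m crank '[[[0.01,0.02,0.015,0,0,-0.18],[0.02,0.04,0.03,0,0,-0.36],[0.027,0.057,0.045,0,0,-0.54],[0.027,0.057,0.052,0,0,-0.72],[0.027,0.057,0.052,0,0,-0.9],[0.027,0.057,0.052,0,0,-1.08],[0.027,0.057,0.052,0,0,-1.26],[0.027,0.057,0.052,0,0,-1.44],[0.027,0.057,0.052,0,0,-1.62],[0.027,0.057,0.052,0,0,-1.661]]]'
python3 -c "
from h import *
st();go(572.6,14.3,150,218);p,d=r.snapshot('side');cv2.imwrite('pics/s1.png',cv2.resize(p[90:270,250:450],None,fx=3,fy=3))
p,d=r.snapshot('top');cv2.imwrite('pics/t1.png',cv2.resize(p[100:270,290:470],None,fx=3,fy=3))"
```

```text
time: 3.5
tool_pos: [572.4, 14.3, 179.7]
tcp_rot: [-179.9, 0.0, -141.8]
ft_force: [-0.5, -0.4, 0.4]
finger_gap: 46.8
t 3.5 p [572.4  14.3 179.7] rot [-179.9    0.  -141.8] F [-0.48 -0.44  0.45] M [-0.016  0.008  0.019] gap 46.8 j6 -131.9
row [-0.0001, -0.0001, 0.0297] [-0.0009, 0.0006, 0.0035] n>=0.5
```

View pics/s1.png

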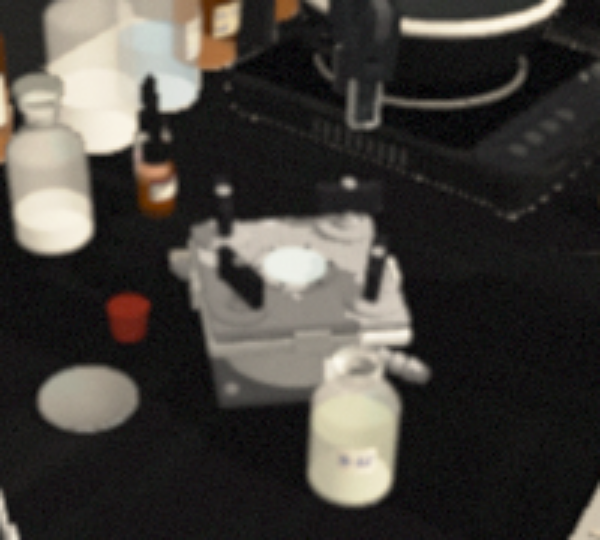

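The gripper hangs above the right nut (crop 365,110 against the bar at 350,195), clear of the bottle. Descending.

```bash
python3 -m crank '[[[0,0,0.03,0,0,0],[0,0,0.055,0,0,0],[0,0,0.075,0,0,0],[0,0,0.086,0,0,0],[0,0,0.086,0,0,0]]]'
python3 -c "
from h import *
st()"
python3 -m crank '[[[0,0,0,0,0,0],[0,0,0,0,0,0],[0,0,0,0,0,0],[0,0,0,0,0,0]]]' 1 30
python3 -c "
from h import *
st()"
```

```text
time: 4.22
tool_pos: [572.0, 14.3, 93.0]
tcp_rot: [180.0, -0.0, -142.0]
ft_force: [0.3, -0.7, 0.7]
finger_gap: 46.8
t 4.22 p [572.   14.3  93. ] rot [ 180.   -0. -142.] F [ 0.27 -0.68  0.66] M [0.015 0.017 0.011] gap 46.8 j6 -131.7
time: 4.72
tool_pos: [574.1, 12.6, 94.5]
tcp_rot: [-179.7, 0.1, -142.0]
ft_force: [6.4, -7.5, -2.8]
finger_gap: 11.7
t 4.72 p [574.1  12.6  94.5] rot [-1.797e+02  1.000e-01 -1.420e+02] F [ 6.44 -7.52 -2.78] M [-1.052 -0.937  0.083] gap 11.7 j6 -131.7
```

```bash
python3 -m crank '[[[0,0,0,0,0,0],[0,0,0,0,0,0]]]' 1 40
python3 -c "
from h import *
st()"
python3 -m crank '[[[0,0,0,0,0,0],[0,0,0,0,0,0]]]' 
python3 -c "
from h import *
st()"
```

```text
time: 4.97
tool_pos: [574.2, 12.5, 94.5]
tcp_rot: [-179.7, 0.1, -142.0]
ft_force: [0.8, -1.5, -3.7]
finger_gap: 11.2
t 4.97 p [574.2  12.5  94.5] rot [-1.797e+02  1.000e-01 -1.420e+02] F [ 0.77 -1.46 -3.68] M [-0.088 -0.168 -0.008] gap 11.2 j6 -131.7
time: 5.22
tool_pos: [574.2, 12.5, 94.5]
tcp_rot: [-179.7, 0.1, -142.0]
ft_force: [2.7, -0.9, -4.7]
finger_gap: 11.3
t 5.22 p [574.2  12.5  94.5] rot [-1.797e+02  1.000e-01 -1.420e+02] F [ 2.69 -0.87 -4.71] M [-0.026 -0.153 -0.004] gap 11.3 j6 -131.7
```

```bash
for i in 1; do python3 -m crank '[[[0,0,0.0005,0,0,0.05],[0,0,0.0005,0,0,0.1],[0,0,0.0005,0,0,0.15]]]' >/dev/null
python3 -c "
from h import *
st()"; done
python3 -m crank '[[[0,0,0,0,0,0.05],[0,0,0,0,0,0.1]]]' >/dev/null
python3 -c "
from h import *
st()"
```

```text
t 5.6 p [574.2  12.5  94.4] rot [-1.797e+02  1.000e-01 -1.507e+02] F [-0.62 -2.29 -0.63] M [-0.029  0.159  0.025] gap 11.1 j6 -123.0
t 5.85 p [574.2  12.5  94.5] rot [-179.7    0.2 -156.5] F [ 2.26 -1.37 -4.47] M [-0.063 -0.122  0.021] gap 11.2 j6 -117.2
```

```bash
python3 -m crank '[[[0,0,0,0,0,0.05],[0,0,0,0,0,0.1]]]' >/dev/null
python3 -c "
from h import *
st()"
python3 -m crank '[[[0,0,0,0,0,0.05],[0,0,0,0,0,0.1]]]' >/dev/null
python3 -c "
from h import *
st()"
```

```text
t 6.1 p [574.2  12.5  94.4] rot [-179.7    0.2 -162.3] F [ 1.37 -0.95 -4.68] M [ 0.015 -0.136  0.04 ] gap 11.1 j6 -111.4
t 6.35 p [574.2  12.4  94.5] rot [-179.8    0.2 -168.2] F [ 1.45 -0.93 -5.07] M [ 0.007 -0.219  0.021] gap 11.6 j6 -105.5
```

```bash
python3 -m crank '[[[0,0,0.0005,0,0,0.05],[0,0,0.0005,0,0,0.1]]]' >/dev/null
python3 -c "
from h import *
st()"
python3 -m crank '[[[0,0,0.0005,0,0,0.05],[0,0,0.0005,0,0,0.1]]]' >/dev/null
python3 -c "
from h import *
st()"
```

```text
t 6.6 p [574.3  12.4  94.4] rot [-179.8    0.3 -174. ] F [-0.57 -1.52 -0.88] M [0.018 0.168 0.04 ] gap 11.0 j6 -99.7
t 6.85 p [574.2  12.4  94.4] rot [-179.8    0.3 -179.8] F [-0.54 -1.59 -0.9 ] M [-0.028  0.182  0.038] gap 11.6 j6 -93.9
```

```bash
python3 -m crank '[[[0,0,0.0005,0,0,0.05],[0,0,0.0005,0,0,0.1]]]' >/dev/null
python3 -c "
from h import *
st()"
python3 -m crank '[[[0,0,0.0005,0,0,0.05],[0,0,0.0005,0,0,0.1]]]' >/dev/null
python3 -c "
from h import *
st()"
```

```text
t 7.1 p [574.3  12.4  94.4] rot [-179.8    0.3  174.4] F [-0.64 -1.84 -0.41] M [-0.031  0.186  0.003] gap 11.2 j6 -88.1
t 7.35 p [574.3  12.4  94.4] rot [-179.8    0.3  168.6] F [-0.57 -1.94  0.11] M [-0.01   0.242 -0.009] gap 11.0 j6 -82.2
```

```bash
sed -i 's/,"j6",/,"e6",round(s["joint_efforts"][5],4),"j6",/' h.py; python3 -m crank '[[[0,0,0.0,0,0,0.04],[0,0,0.0,0,0,0.08]]]' >/dev/null
python3 -c "
from h import *
st()"
python3 -m crank '[[[0,0,0.0005,0,0,0.04],[0,0,0.0005,0,0,0.08]]]' >/dev/null
python3 -c "
from h import *
st()"
```

```text
t 7.6 p [574.2  12.3  94.5] rot [-179.8    0.3  163.9] F [ 1.4  -2.12 -3.79] M [-0.01  -0.153  0.067] gap 10.9 e6 -0.6211 j6 -77.6
t 7.85 p [574.3  12.4  94.4] rot [-179.9    0.4  159.3] F [-0.54 -1.87 -1.12] M [-0.003  0.172  0.036] gap 11.0 e6 -0.6257 j6 -72.9
```

```bash
python3 -m crank '[[[0,0,0.0005,0,0,0.04],[0,0,0.0005,0,0,0.08]]]' >/dev/null
python3 -c "
from h import *
st()"
python3 -m crank '[[[0,0,0.0005,0,0,0.04],[0,0,0.0005,0,0,0.08]]]' >/dev/null
python3 -c "
from h import *
st()"
```

```text
t 8.1 p [574.3  12.3  94.4] rot [-179.9    0.4  154.6] F [-0.64 -2.24  0.5 ] M [-0.035  0.192  0.033] gap 10.9 e6 -0.6184 j6 -68.3
t 8.35 p [574.3  12.3  94.4] rot [-179.9    0.4  150. ] F [-1.49 -1.77 -0.24] M [-0.006  0.186  0.03 ] gap 11.3 e6 -0.6038 j6 -63.6
```

```bash
python3 -m crank '[[[0,0,0.0005,0,0,0.04],[0,0,0.0005,0,0,0.08]]]' >/dev/null
python3 -c "
from h import *
st()"
python3 -m crank '[[[0,0,0.0005,0,0,0.04],[0,0,0.0005,0,0,0.08]]]' >/dev/null
python3 -c "
from h import *
st()"
```

```text
t 8.6 p [574.3  12.3  94.5] rot [-179.9    0.4  145.3] F [-0.84 -1.84 -0.41] M [0.003 0.22  0.042] gap 11.3 e6 -0.5835 j6 -58.9
t 8.85 p [574.3  12.3  94.5] rot [-180.     0.4  140.7] F [-1.29 -0.79  0.06] M [0.003 0.227 0.114] gap 11.0 e6 -0.559 j6 -54.3
```

The drag signal (joint 6 effort) rose steadily over the last four steps, and the wrist moment agrees at about 0.11. The right nut is snug, so I'll release it and go to the left nut.

```bash
python3 -m crank '[[[0,0,0,0,0,0],[0,0,0,0,0,0],[0,0,-0.02,0,0,0],[0,0,-0.06,0,0,0],[0,0,-0.075,0,0,0]]]' 0.5
python3 -c "
from h import *
st();go(587.9,147.3,170,154.8)"
```

```text
time: 9.48
tool_pos: [575.9, 12.6, 174.0]
tcp_rot: [179.8, 0.7, 140.7]
ft_force: [0.1, -0.2, -0.0]
finger_gap: 42.7
t 9.47 p [575.9  12.6 174. ] rot [179.8   0.7 140.7] F [ 0.08 -0.22 -0.05] M [0.051 0.033 0.011] gap 42.7 e6 -0.0006 j6 -54.3
row [0.0761, 0.1118, 0.0034] [0.0014, 0.0121, -0.2466] n>=2.2
```

```bash
python3 -m crank '[[[0.025,0.037,0,0.001,0.012,-0.08],[0.05,0.074,0,0.001,0.012,-0.16],[0.076,0.112,0.003,0.001,0.012,-0.247],[0.076,0.112,0.003,0.001,0.012,-0.247],[0.076,0.112,0.003,0.001,0.012,-0.247]]]' 
python3 -c "
from h import *
st();go(587.9,147.3,94,154.8)"
```

```text
time: 10.1
tool_pos: [588.0, 147.2, 170.5]
tcp_rot: [-180.0, 0.0, 154.8]
ft_force: [0.2, -0.7, 0.6]
finger_gap: 42.8
t 10.1 p [588.  147.2 170.5] rot [-180.     0.   154.8] F [ 0.16 -0.68  0.63] M [-0.032  0.008  0.001] gap 42.8 e6 -0.01 j6 -55.6
row [0.0002, 0.0001, 0.0765] [-0.0001, 0.0002, 0.0005] n>=1.2
```

```bash
python3 -m crank '[[[0,0,0.03,0,0,0],[0,0,0.06,0,0,0],[0,0,0.0765,0,0,0],[0,0,0.0765,0,0,0]]]'>/dev/null
python3 -c "
from h import *
st()"
python3 -m crank '[[[0,0,0,0,0,0],[0,0,0,0,0,0],[0,0,0,0,0,0],[0,0,0,0,0,0]]]' 1 40 >/dev/null
python3 -c "
from h import *
st()"
python3 -m crank '[[[0,0,0,0,0,0],[0,0,0,0,0,0]]]' >/dev/null
python3 -c "
from h import *
st()"
```

```text
t 10.6 p [587.  146.2  92.7] rot [-1.799e+02 -1.000e-01  1.548e+02] F [-0.16  1.06  0.09] M [-0.005  0.001 -0.05 ] gap 42.9 e6 0.0 j6 -55.6
t 11.1 p [588.6 147.1  94.5] rot [179.9   0.  154.8] F [3.38 2.91 0.62] M [ 0.609 -0.5    0.028] gap 11.0 e6 -0.0248 j6 -55.6
t 11.35 p [588.6 147.1  94.5] rot [179.9   0.  154.8] F [ 2.97  1.96 -4.03] M [ 0.24  -0.289 -0.048] gap 11.4 e6 -0.0025 j6 -55.6
```

```bash
P="from h import *
st()"
python3 -m crank '[[[0,0,0.0005,0,0,0.04],[0,0,0.0005,0,0,0.08]]]' >/dev/null; python3 -c "$P"
python3 -m crank '[[[0,0,0.0005,0,0,0.04],[0,0,0.0005,0,0,0.08]]]' >/dev/null; python3 -c "$P"
python3 -m crank '[[[0,0,0.0005,0,0,0.04],[0,0,0.0005,0,0,0.08]]]' >/dev/null; python3 -c "$P"
```

```text
t 11.6 p [588.5 147.   94.5] rot [179.9   0.  150.1] F [-0.81  0.66 -1.05] M [0.092 0.079 0.038] gap 11.1 e6 -0.6521 j6 -51.0
t 11.85 p [588.5 147.   94.5] rot [179.9   0.  145.5] F [-0.89  0.92  0.85] M [ 0.146  0.139 -0.038] gap 11.2 e6 -0.6271 j6 -46.3
t 12.1 p [588.5 146.9  94.5] rot [179.9   0.  140.8] F [-0.69  1.81  0.6 ] M [0.118 0.085 0.081] gap 11.5 e6 -0.62 j6 -41.6
```

```bash
P="from h import *
st()"
python3 -m crank '[[[0,0,0.0005,0,0,0.04],[0,0,0.0005,0,0,0.08]]]' >/dev/null; python3 -c "$P"
python3 -m crank '[[[0,0,0.0005,0,0,0.04],[0,0,0.0005,0,0,0.08]]]' >/dev/null; python3 -c "$P"
```

```text
t 12.35 p [588.5 146.9  94.5] rot [179.9   0.  136.2] F [-0.89  1.    0.67] M [0.076 0.136 0.057] gap 10.9 e6 -0.6054 j6 -37.0
t 12.6 p [588.4 146.8  94.5] rot [180.    0.  131.5] F [-0.4   0.77  0.4 ] M [0.121 0.228 0.056] gap 11.4 e6 -0.5852 j6 -32.3
```

The left nut shows the same rise pattern, at about 4 N, so it is snug and pass 1 is done. Pass 2 starts with the left nut, +30° from yaw 131.5 to 101.5.

```bash
P="from h import *
st()"
python3 -m crank '[[[0,0,0.0005,0,0,0.04],[0,0,0.0005,0,0,0.08],[0,0,0.0005,0,0,0.12],[0,0,0.0005,0,0,0.16],[0,0,0.0005,0,0,0.20],[0,0,0.0005,0,0,0.24]]]' - 60 >/dev/null; python3 -c "$P"
python3 -m crank '[[[0,0,0.0005,0,0,0.04],[0,0,0.0005,0,0,0.08],[0,0,0.0005,0,0,0.12],[0,0,0.0005,0,0,0.16],[0,0,0.0005,0,0,0.20],[0,0,0.0005,0,0,0.24]]]' >/dev/null; python3 -c "$P"
```

```text
t 13.35 p [588.2 146.7  94.6] rot [180.    0.  117.7] F [-1.63  0.67  1.18] M [0.052 0.318 0.141] gap 10.6 e6 -0.5084 j6 -18.5
t 14.1 p [588.  146.6  94.6] rot [180.    0.  103.9] F [-1.74  1.18  0.63] M [0.076 0.345 0.271] gap 10.7 e6 -0.406 j6 -4.7
```

```bash
P="from h import *
st()"
python3 -m crank '[[[0,0,0,0,0,0.02],[0,0,0,0,0,0.042],[0,0,0,0,0,0.042]]]' >/dev/null; python3 -c "$P"
python3 -m crank '[[[0,0,0,0,0,0],[0,0,0,0,0,0],[0,0,-0.02,0,0,0],[0,0,-0.06,0,0,0],[0,0,-0.075,0,0,0]]]' 0.5 >/dev/null
python3 -c "
from h import *
st();go(574.3,12.3,170,140.7)"
```

```text
t 14.47 p [588.  146.6  94.7] rot [-180.     0.   101.5] F [ 0.03  1.15 -2.38] M [0.163 0.024 0.109] gap 10.9 e6 0.2905 j6 -2.3
t 15.1 p [590.  146.9 174.4] rot [179.7   0.  101.5] F [ 0.14 -0.09  0.17] M [-0.039 -0.004  0.039] gap 42.6 e6 -0.0001 j6 -2.3
row [-0.1288, -0.0422, 0.0043] [0.0056, 0.0027, -0.6848] n>=3.7
```

```bash
python3 -m crank '[[[-0.032,-0.01,0,0.006,0.003,-0.16],[-0.064,-0.021,0,0.006,0.003,-0.32],[-0.096,-0.032,0,0.006,0.003,-0.48],[-0.129,-0.042,0.004,0.006,0.003,-0.64],[-0.129,-0.042,0.004,0.006,0.003,-0.685],[-0.129,-0.042,0.004,0.006,0.003,-0.685]]]' >/dev/null
python3 -c "
from h import *
st();go(574.3,12.3,94,140.7);p,d=r.snapshot('side');cv2.imwrite('pics/s2.png',cv2.resize(p[90:270,250:450],None,fx=3,fy=3))"
```

```text
t 15.85 p [574.6  11.7 170.6] rot [-180.    -0.   140.6] F [-0.47  1.24  0.43] M [-0.053 -0.02  -0.008] gap 42.5 e6 -0.595 j6 -54.6
row [0.0006, 0.0003, 0.0766] [-0.0001, -0.0001, -0.001] n>=1.2
```

View pics/s2.png

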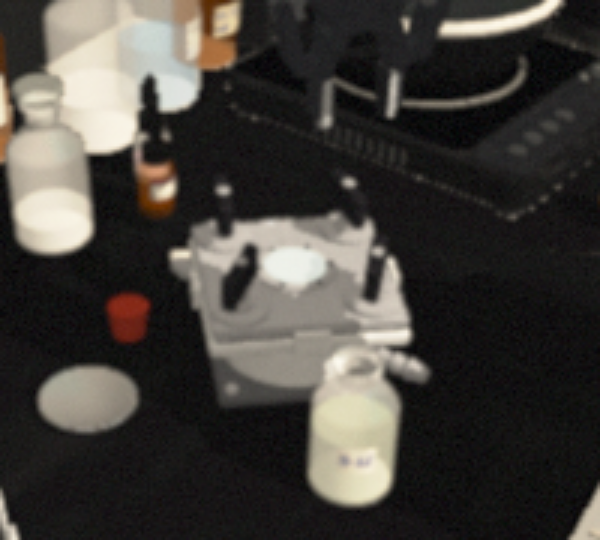

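The left bar (crop 240,275) and right bar (352,200) have turned as expected. The near and far bars and the bottle are unchanged. Gripping the right nut.

```bash
P="from h import *
st()"
python3 -m crank '[[[0.0005,0,0.03,0,0,0],[0.0005,0,0.06,0,0,0],[0.0005,0,0.0765,0,0,0],[0.0005,0,0.0765,0,0,0]]]'>/dev/null; python3 -c "$P"
python3 -m crank '[[[0,0,0,0,0,0],[0,0,0,0,0,0],[0,0,0,0,0,0],[0,0,0,0,0,0]]]' 1 60 >/dev/null;  python3 -c "$P"
python3 -m crank '[[[0,0,0,0,0,0],[0,0,0,0,0,0]]]' >/dev/null;  python3 -c "$P"
```

```text
t 16.4 p [573.2  12.9  92.8] rot [-1.799e+02 -1.000e-01  1.406e+02] F [-0.62  0.35  0.67] M [ 0.018 -0.025 -0.02 ] gap 42.4 e6 0.0166 j6 -54.5
t 16.9 p [573.8  12.6  94.4] rot [-179.9   -0.   140.6] F [-3.57 -0.78  5.51] M [-0.23   0.583  0.074] gap 10.7 e6 0.074 j6 -54.5
t 17.15 p [573.9  12.6  94.5] rot [-179.9   -0.   140.6] F [-1.5  -0.05 -0.91] M [-0.064  0.111  0.012] gap 11.0 e6 0.0553 j6 -54.5
```

```bash
P="from h import *
st()"
python3 -m crank '[[[0,0,0.0005,0,0,0.04],[0,0,0.0005,0,0,0.08],[0,0,0.0005,0,0,0.12],[0,0,0.0005,0,0,0.16],[0,0,0.0005,0,0,0.20],[0,0,0.0005,0,0,0.24]]]' >/dev/null; python3 -c "$P"
python3 -m crank '[[[0,0,0.0005,0,0,0.04],[0,0,0.0005,0,0,0.08],[0,0,0.0005,0,0,0.12],[0,0,0.0005,0,0,0.16],[0,0,0.0005,0,0,0.20],[0,0,0.0005,0,0,0.24]]]' >/dev/null; python3 -c "$P"
```

```text
t 17.9 p [573.9  12.6  94.5] rot [-179.9   -0.   126.8] F [-2.71 -0.2   2.81] M [-0.006  0.488  0.207] gap 10.4 e6 -0.4702 j6 -40.7
t 18.65 p [574.   12.7  94.6] rot [-179.9   -0.   113. ] F [-2.83  0.37  3.09] M [-0.023  0.467  0.348] gap 11.0 e6 -0.3637 j6 -26.8
```

```bash
P="from h import *
st()"
python3 -m crank '[[[0,0,0,0,0,0.02],[0,0,0,0,0,0.04],[0,0,0,0,0,0.04]]]' >/dev/null; python3 -c "$P"
python3 -m crank '[[[0,0,0,0,0,0],[0,0,0,0,0,0],[0,0,-0.02,0,0,0],[0,0,-0.06,0,0,0],[0,0,-0.075,0,0,0]]]' 0.5 >/dev/null
python3 -c "
from h import *
st();go(513.5,86.7,170,109.5)"
```

```text
t 19.02 p [574.   12.6  94.6] rot [-179.9   -0.   110.7] F [-2.07 -0.29 -0.15] M [0.017 0.18  0.018] gap 10.8 e6 0.3042 j6 -24.6
t 19.65 p [576.1  12.6 174.2] rot [1.797e+02 1.000e-01 1.107e+02] F [ 0.27 -0.7   0.55] M [0.023 0.039 0.041] gap 43.0 e6 -0.0001 j6 -24.6
row [0.0915, -0.0324, 0.0038] [0.0046, 0.0024, 0.0214] n>=1.6
```

```bash
P="from h import *
st()"
python3 -m crank '[[[0.045,-0.016,0,0.004,0.002,0.021],[0.0915,-0.032,0.004,0.004,0.002,0.021],[0.0915,-0.032,0.004,0.004,0.002,0.021],[0.0915,-0.032,0.004,0.004,0.002,0.021]]]' >/dev/null
python3 -c "
from h import *
st();go(513.5,86.7,94,109.5)"
python3 -m crank '[[[0,0,0.03,0,0,0],[0,0,0.06,0,0,0],[0,0,0.0765,0,0,0],[0,0,0.0765,0,0,0]]]'>/dev/null; python3 -c "$P"
python3 -m crank '[[[0,0,0,0,0,0],[0,0,0,0,0,0],[0,0,0,0,0,0],[0,0,0,0,0,0]]]' 1 60 >/dev/null;  python3 -c "$P"
python3 -m crank '[[[0,0,0,0,0,0],[0,0,0,0,0,0]]]' >/dev/null;  python3 -c "$P"
```

```text
t 20.15 p [514.2  86.8 170.3] rot [1.799e+02 1.000e-01 1.096e+02] F [-0.36 -0.45 -0.58] M [-0.037  0.02  -0.021] gap 43.2 e6 0.0463 j6 -15.6
row [0.0002, -0.0008, 0.0763] [0.0016, 0.001, 0.001] n>=1.2
t 20.65 p [513.7  86.1  92.6] rot [-179.9    0.   109.5] F [-0.63  0.39  0.47] M [ 0.012 -0.01   0.001] gap 42.7 e6 -0.006 j6 -15.6
t 21.15 p [513.9  85.7  94.1] rot [-1.799e+02  1.000e-01  1.095e+02] F [-6.02 -3.33  6.4 ] M [-0.438  0.916 -0.057] gap 11.1 e6 -0.0381 j6 -15.6
t 21.4 p [513.8  85.7  94.2] rot [-1.799e+02  1.000e-01  1.095e+02] F [-0.62  0.03 -3.46] M [-0.067  0.038 -0.031] gap 10.6 e6 -0.0458 j6 -15.6
```

```bash
P="from h import *
st()"
python3 -m crank '[[[0,0,0.0005,0,0,0.04],[0,0,0.0005,0,0,0.08]]]' >/dev/null; python3 -c "$P"
python3 -m crank '[[[0,0,0.0005,0,0,0.04],[0,0,0.0005,0,0,0.08],[0,0,0.0005,0,0,0.12],[0,0,0.0005,0,0,0.16],[0,0,0.0005,0,0,0.20]]]' >/dev/null; python3 -c "$P"
python3 -m crank '[[[0,0,0.0005,0,0,0.04],[0,0,0.0005,0,0,0.08],[0,0,0.0005,0,0,0.12],[0,0,0.0005,0,0,0.16],[0,0,0.0005,0,0,0.20]]]' >/dev/null; python3 -c "$P"
```

```text
t 21.65 p [513.8  85.6  94.2] rot [-1.799e+02  1.000e-01  1.049e+02] F [-3.05 -0.78 -0.  ] M [-0.141  0.471  0.118] gap 10.7 e6 -0.5581 j6 -10.9
t 22.27 p [513.5  85.6  94.2] rot [-1.799e+02  1.000e-01  9.340e+01] F [-4.47 -1.37  1.69] M [-0.144  0.639  0.174] gap 10.7 e6 -0.4596 j6 0.6
t 22.9 p [513.3  85.6  94.2] rot [-1.799e+02  1.000e-01  8.190e+01] F [-3.77 -0.71  1.44] M [-0.115  0.658  0.288] gap 10.6 e6 -0.3721 j6 12.1
```

Remaining 2.4° on this nut, then its opposite, the far nut.

```bash
P="from h import *
st()"
python3 -m crank '[[[0,0,0,0,0,0.02],[0,0,0,0,0,0.042],[0,0,0,0,0,0.042]]]' >/dev/null; python3 -c "$P"
python3 -m crank '[[[0,0,0,0,0,0],[0,0,0,0,0,0],[0,0,-0.02,0,0,0],[0,0,-0.06,0,0,0],[0,0,-0.075,0,0,0]]]' 0.5 >/dev/null
python3 -c "
from h import *
st();go(648.5,73,170,128)"
```

```text
t 23.27 p [513.2  85.6  94.3] rot [-1.799e+02  1.000e-01  7.940e+01] F [-2.41 -0.84 -1.71] M [-0.099  0.341  0.104] gap 11.1 e6 0.3254 j6 14.5
t 23.9 p [515.2  85.9 172.4] rot [1.798e+02 1.000e-01 7.940e+01] F [-0.15  0.29  0.31] M [-0.024  0.019  0.018] gap 42.7 e6 0.0 j6 14.5
row [0.0117, 0.1334, 0.0028] [0.0025, 0.0025, -0.8474] n>=4.5
```

```bash
P="from h import *
st()"
python3 -m crank '[[[0.002,0.03,0,0.002,0.002,-0.17],[0.005,0.06,0,0.002,0.002,-0.34],[0.008,0.1,0,0.002,0.002,-0.51],[0.0117,0.1334,0.003,0.002,0.002,-0.68],[0.0117,0.1334,0.003,0.002,0.002,-0.847],[0.0117,0.1334,0.003,0.002,0.002,-0.847],[0.0117,0.1334,0.003,0.002,0.002,-0.847]]]' >/dev/null
python3 -c "
from h import *
st();go(648.5,73,94,128)
p,d=r.snapshot('side');cv2.imwrite('pics/s3.png',cv2.resize(p[90:270,250:450],None,fx=3,fy=3))"
```

```text
t 24.77 p [648.2  73.1 169.6] rot [180.    0.  127.8] F [-0.16 -0.03 -0.3 ] M [ 0.008 -0.011 -0.018] gap 42.6 e6 -0.0916 j6 -35.8
row [-0.0002, 0.0001, 0.0756] [0.0002, 0.0006, -0.0039] n>=1.2
```

View pics/s3.png

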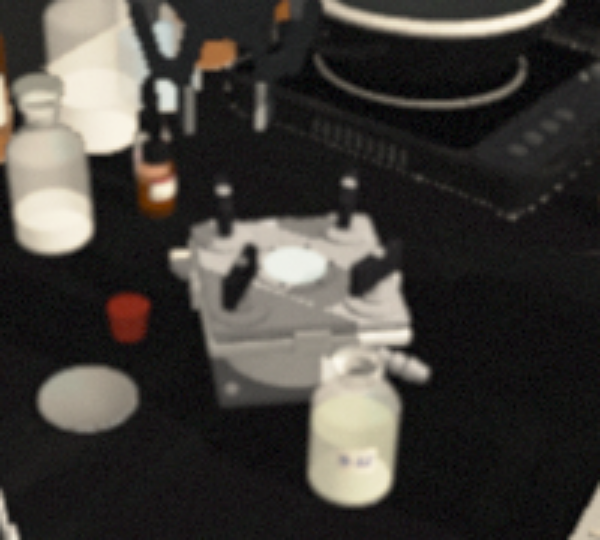

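The fingers (crop 190–260,120) are spread above the far bar (225,205). The near bar (375,270) has turned. All clear, so I'll grip the far nut.

```bash
P="from h import *
st()"
python3 -m crank '[[[0,0,0.03,0,0,-0.004],[0,0,0.06,0,0,-0.004],[0,0,0.0755,0,0,-0.004],[0,0,0.0755,0,0,-0.004]]]'>/dev/null; python3 -c "$P"
python3 -m crank '[[[0,0,0,0,0,0],[0,0,0,0,0,0],[0,0,0,0,0,0],[0,0,0,0,0,0]]]' 1 60 >/dev/null;  python3 -c "$P"
python3 -m crank '[[[0,0,0,0,0,0],[0,0,0,0,0,0]]]' >/dev/null;  python3 -c "$P"
```

```text
t 25.32 p [647.2  73.1  93.2] rot [-179.9   -0.   128. ] F [0.81 1.3  1.06] M [-0.033 -0.048 -0.012] gap 42.4 e6 0.0283 j6 -36.0
t 25.82 p [648.3  73.3  95. ] rot [180.   0. 128.] F [-0.93  0.04  6.4 ] M [0.05  0.153 0.02 ] gap 11.0 e6 -0.0031 j6 -36.0
t 26.07 p [648.3  73.2  95. ] rot [180.   0. 128.] F [-1.45  0.57 -0.08] M [0.053 0.057 0.012] gap 10.5 e6 0.0105 j6 -36.0
```

```bash
P="from h import *
st()"
python3 -m crank '[[[0,0,0.0005,0,0,0.04],[0,0,0.0005,0,0,0.08]]]' >/dev/null; python3 -c "$P"
python3 -m crank '[[[0,0,0.0005,0,0,0.04],[0,0,0.0005,0,0,0.08],[0,0,0.0005,0,0,0.12],[0,0,0.0005,0,0,0.16],[0,0,0.0005,0,0,0.20]]]' >/dev/null; python3 -c "$P"
python3 -m crank '[[[0,0,0.0005,0,0,0.04],[0,0,0.0005,0,0,0.08],[0,0,0.0005,0,0,0.12],[0,0,0.0005,0,0,0.16],[0,0,0.0005,0,0,0.20]]]' >/dev/null; python3 -c "$P"
python3 -m crank '[[[0,0,0,0,0,0.02],[0,0,0,0,0,0.042],[0,0,0,0,0,0.042]]]' >/dev/null; python3 -c "$P"
```

```text
t 26.32 p [648.3  73.3  95. ] rot [180.    0.  123.3] F [-1.86  0.35  3.18] M [0.01  0.316 0.145] gap 10.8 e6 -0.5718 j6 -31.4
t 26.95 p [648.4  73.3  95. ] rot [179.9   0.  111.8] F [-2.53  0.8   3.37] M [0.056 0.363 0.227] gap 11.2 e6 -0.4791 j6 -19.9
t 27.57 p [648.4  73.3  95.1] rot [179.9   0.  100.3] F [-1.72 -0.14  3.58] M [0.016 0.345 0.29 ] gap 11.0 e6 -0.3916 j6 -8.3
t 27.95 p [648.5  73.3  95.1] rot [179.9   0.   97.9] F [-0.91  0.22  1.77] M [0.082 0.187 0.118] gap 10.4 e6 0.3031 j6 -5.9
```

```bash
python3 -m crank '[[[0,0,0,0,0,0],[0,0,0,0,0,0],[0,0,-0.02,0,0,0],[0,0,-0.07,0,0,0],[0,0,-0.12,0,0,0],[0,0,-0.14,0,0,0]]]' 0.5 >/dev/null
python3 -c "
from h import *
st();go(450,-200,235,97.9)"
```

```text
t 28.7 p [650.3  73.4 241.5] rot [1.795e+02 1.000e-01 9.790e+01] F [ 1.1  -0.02 -0.88] M [-0.026  0.005 -0.048] gap 42.7 e6 0.0006 j6 -5.9
row [-0.2433, -0.236, 0.0047] [0.0093, 0.0014, -0.0001] n>=5.4
```

```bash
python3 -m crank '[[[-0.035,-0.034,0,0,0,0],[-0.07,-0.068,0,0,0,0],[-0.105,-0.1,0,0,0,0],[-0.14,-0.136,0,0,0,0],[-0.175,-0.17,0,0,0,0],[-0.21,-0.204,0,0,0,0],[-0.243,-0.236,0,0,0,0],[-0.243,-0.236,0,0,0,0],[-0.243,-0.236,0,0,0,0]]]' >/dev/null
python3 - <<'E'
from h import *
st()
for cam in("top","side"):
    p,d=r.snapshot(cam)
    cv2.imwrite(f"pics/{cam}_end.png",cv2.resize(p[100:290,280:470],None,fx=3,fy=3))
    ys,xs=np.mgrid[130:270,290:450]
    c=r.get_calibration(cam);T=c["cam_to_world"]
    uv=cv2.undistortPoints(np.stack([xs.ravel(),ys.ravel()],1)[:,None].astype(float),c["mtx"],np.array([c["k1"],0,0,0,0.]))[:,0]
    D=d[ys,xs].ravel();W=(np.c_[uv*D[:,None],D])@T[:3,:3].T+T[:3,3]
    for n,(x,y) in dict(near=(513,86),far=(648,73),right=(574,13),left=(588,147)).items():
        Q=W[(D>0)&(np.hypot(W[:,0]-x,W[:,1]-y)<36)&(W[:,2]>100)&(W[:,2]<150)]
        rc=cv2.minAreaRect(Q[:,:2].astype(np.float32));v=np.linalg.eigh(np.cov(Q[:,:2].T))[1]
        print(cam,n,round(np.degrees(np.arctan2(v[1,1],v[0,1]))%180,1),np.round(rc[0],1),np.round(rc[1],1),round(rc[2],1))
    for t,z in(("sample_bottle_mid",51),("spatula_mid",4)):
        L=r.landmark_of(t,cam);print(cam,t,[at_z(cam,l["pixel"],z)[:2].round() for l in L[:2]])
E
```

```text
t 29.82 p [ 450.1 -199.5  240. ] rot [1.794e+02 1.000e-01 9.790e+01] F [-0.35  0.44  0.39] M [ 0.024  0.015 -0.052] gap 42.9 e6 -0.0578 j6 -37.9
top near 80.3 [513.1  87.8] [52.8 11.9] 79.8
top far 98.8 [648.   74.2] [12.1 52.8] 8.6
top right 110.8 [573.6  13.5] [11.7 53.1] 21.0
top left 102.3 [587.3 147.6] [12.2 49.9] 12.2
top sample_bottle_mid [array([476., 190.])]
top spatula_mid [array([660., -26.])]
side near 77.7 [511.   89.9] [53.7 13.3] 79.3
side far 95.3 [645.7  75.3] [12.1 55.7] 5.8
side right 110.6 [572.2  14.8] [11.5 52. ] 21.5
side left 99.0 [585.2 149.8] [13.2 54.1] 7.0
side sample_bottle_mid [array([618.,  82.]), array([478., 193.])]
side spatula_mid []
```

View pics/top_end.png

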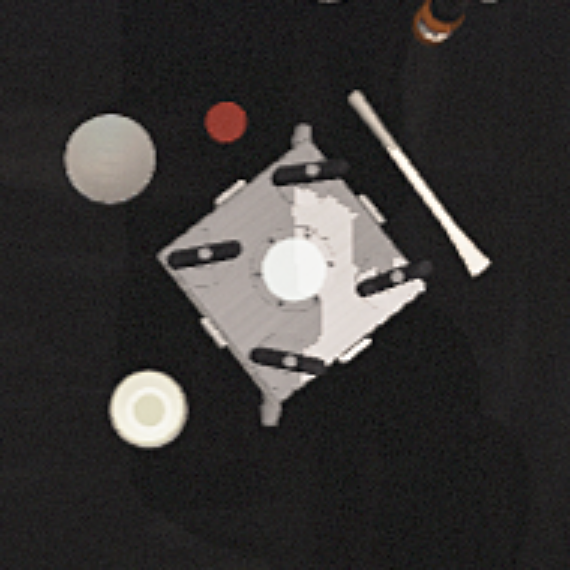

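The top view shows all four bars at the angles I turned them to, within about 1° (crop 310,170 / 205,253 / 395,277 / 290,360). The bottle (148,408) and spatula are in place. Handing in.

```bash
python3 -c "
from bench import r
print(r.hand_in())"
```

```text
the job is handed in; nothing more can be done
None
```

All four nuts are tightened as asked, and I handed the job in at about 30 s of the 72 s allowed; hand-in reports no verdict.

- **First pass:** I turned the right and then the left loose nut clockwise until the drag began to rise. I estimate the foot force at about 6–7 N on the right nut and 4 N on the left, both within the snug range. The wrist moment was noisy, so I mainly used the joint 6 effort; the two agreed roughly.
- **Second pass:** I gave each nut a further 30°, in the order left, right (its opposite), near, far (its opposite). By the wrist readings the turns were 29.9–30.1° each, and the final drag was about 0.26–0.31 N m, within the "tight" range.
- **Last checks:**
  - **Bar angles:** the top camera agrees with the wrist readings within about 1°. It puts the near and far turns at about 29°, slightly under 30° but within its noise. The side camera was up to about 3° off.
  - **Bottle and spatula:** both look unmoved in the picture. The network's estimates shifted by up to about 4 mm (bottle) and 5 mm (spatula) in the top view. In the side view its top bottle hit was a false one and it missed the spatula.
  - **Robot:** the gripper was open and well clear, touching nothing.

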